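# Mesh the kneading paddle on the kneader spindle and hold it pressed home

## Robot

A 7-joint arm with a two-finger parallel gripper is mounted at the origin on the work surface. World frame = base frame: x ahead of the robot, y to its left, z up, the work surface at z = 0. Lengths are in m, angles in rad, forces in N, time in s.
With the tool pointing down it reaches from about 0.35 to 0.9 m from the base axis. Payload 8.1 kg.
Tool frame: the origin (TCP) lies midway between the tips of the shut fingers; the grasp point (between the pads) lies 19 mm behind it; z points along the fingers, y is the line along which they close (so a half turn about z gives the same grasp; the last joint's range is limited). The gripper opens to 85 mm and grips with 20 to 120 N. Pads are 22 mm wide; open, the fingers measure 114 mm over their backs; the gripper's body (76 mm by 85 mm) begins 54 mm behind the grasp point. The pads swing forward as they close: fully open they stand 13 mm farther back than shut.
Start: joints at [-1.452, 0.434, 0.025, 1.573, -0.012, 1.134, -0.075], TCP at [0.138, 0.61, 0.231] pointing down, gripper open.
Joint ranges: [-2.62, 2.62], [-0.44, 2.09], [-1.27, 1.32], [0.08, 2.57], [-1.32, 4.46], [0.12, 2], [-2.74, 2.74]. Speed limits (rad/s): [2.22, 2.22, 3.01, 3.01, 3.14, 3.14, 3.14].

## Interface

Orientations are given as a unit quaternion [x, y, z, w].
In Python, from cell import ctrl gives the robot as it stands.
- The arm moves only by the tool apply_moves, never from a script. Its argument "rows" is a list of rows, each a list of 3 entries, a list of its own where there are three numbers: the shift along the tool's x, y, z in m, then the turn, a rotation vector about the tool's x, y, z in rad, then the closure, from 0 (fully open) to 1 (shut). In form: [[[dx, dy, dz], [wx, wy, wz], claw], ...]. A call has 1 to 20 rows; each row shifts and turns the commanded pose from where the row before left it, along the tool's axes as they then stand; what a row does not reach is not made up. A row lasts 1/8 s, in which the tool goes at most 62.5 mm and 10.7 degrees, less where a joint would pass 70% of its speed; a pose out of reach is approached as far as the arm can. A call is refused whole if a number of a shift passes 0.0625 or a number of a turn 0.188, either way. A call with a gripper value outside its range is refused whole. The fingers move at their own pace and stop on an object; "force" is the grip in N (left out, the last holds). Time passes only in rows, so rows that do not move let the fingers close. It gives the time, the measured TCP pose, the force, the opening and the grip force at its end, in the units of the state.
- ctrl.observe(): the state, without advancing time (a new reading comes with each control period).
- ctrl.get_image(name): name is "scene" or "top" or "wrist"; returns the picture (384x512x3 uint8, blue, green, red); there is no depth.
- ctrl.get_calibration(name): a dict with "vfov" (degrees; the focal length in pixels is half the picture's height over the tangent of half this angle, whatever the lens; pixels are square), "cx", "cy" (the principal point, pixels), "dist_coeffs" ([k1, k2, p1, p2, k3] as OpenCV has them; the pictures are not rectified), "R" (3x3) and "t" (3): a world point X has camera coordinates R X + t; the wrist camera has in their place "hand_eye" (4x4, takes a point from camera to tool coordinates, whose origin is the TCP and whose axes are the flange's). Camera axes: x right, y down, z forward; pixel columns grow to the right and rows downward; lengths in m; the calibration is good to about 2 mm. A picture is of the moment at which its call begins: read the wrist's pose just before it. get_calibration takes no time and is no camera call.
- ctrl.close_job(): hands the job in; it is judged then, once.
The state is a dict: "t": time; "qpos": joint angles; "joint_vel": joint speeds; "joint_torque": joint torques, N m; "ee_pos": TCP position; "eef_rot": TCP orientation; "ft_force": force on the tool from outside, world axes, zero at the start; "moment": the same for the moment, N m; "finger_gap": finger opening in m; "grip_force": force on a finger pad.
Only numpy, scipy, OpenCV 4.12 (cv2) and the standard library are available. Lean on these libraries where they do the work, as an engineer would, in place of code of your own. Each camera call takes 0.05 s, during which the arm holds its last target. There are 200 camera calls.

## Task

Pick up the kneading paddle (the attachment with the square hub and two blades, not the disc with the round hub) by its hub, lower it over the drive spindle in the kneader's bowl, turned so that its cross-shaped bore meshes with the spindle's four wings, and slide it home until the sprung collar under the hub is pushed right down. Finish while still gripping the hub and still pressing it down against the spring, so that someone else can fit the retaining clip on the spindle's end. Leave the other things on the shelf where they are.

Things in the scene. Friction and masses are not known exactly. Their poses are not given: they have to be found in the camera images.
- paddle_mid (a point): Centre of the kneading paddle's square hub, half-way up, 45 mm above its foot. Hub 40 x 40 mm, 90 mm tall, its flat sides square to this point's x and y; z is up along the bore. Grey plastic, loose, standing upright on the shelf, 110 to 210 g. Above the blades all four sides of the hub are free to grip.
- paddle_foot (a point): Centre of the underside of the hub, 45 mm below paddle_mid, same axes. A cross-shaped bore runs right through the hub along z: two crossing slots, each 12 mm wide and 30 mm long, one along x, one along y, so the fit repeats every quarter turn.
- paddle: The kneading paddle as a whole; origin and axes as paddle_foot. Two blades at the bottom, towards +x and -x, reach 75 mm from the axis and 30 mm up from the foot.
- spindle_tip (a point): Top end of the kneader's upright drive spindle (dark steel), 192 mm above the shelf; z up along it, x and y along its wings. Downwards: 8 mm of taper (5 to 10 mm across), a round 10 mm rod, then from 51 mm below the tip to the bowl floor four wings in a cross, each pair 26 mm across and 7 mm thick with rounded top edges. It turns against a drag of about 0.15 N m and may stand at any angle.
- collar (a joint): How far the sprung aluminium collar (disc 48 mm across, round the spindle) is pushed down, in m: 0 free, its top 90 mm below the spindle tip; 0.008 right down on its stop, top 98 mm below the tip. The spring pushes up with 5 N at 0 and 9 N at 0.008, more than the paddle's weight.
- kneader: Dough kneader, fixed to the shelf: white round motor base 208 mm across, origin at the centre of its underside, knob towards its -x; on top an open steel bowl 190 mm across, rim 122 mm above the shelf, inner floor 80 mm above the shelf, spindle in its centre.
- disc: Other attachment, to be left alone: steel disc 104 mm across, 4 mm thick, lying flat, with a solid round tapered grey hub 40 mm across at its foot, 55 mm tall over all. Origin at the centre of the underside.
- jar: Glass jar, 60 mm across, 95 mm tall; origin at the centre of its underside. Bystander.
- mug: Terracotta mug, 76 mm across, 85 mm tall, handle to its +y; origin at the centre of its underside. Bystander.
- spatula: Flat steel spatula lying on the shelf, 290 mm long along its x (handle from -130 mm, blade 75 mm wide to +160 mm), 14 mm tall; origin on its underside where handle and blade meet. Bystander.
Things that resemble listed ones, but are neither listed nor needed, are in the scene too. What is shaped like the paddle but purple is not meant.

How it is judged:
By the outcome, as a careful person would: the job done as asked, in the order asked, and still so for the second after the job is handed in, while the arm keeps its last pose, push and grip.
It also fails if it takes over 42 s, if anything falls off the work surface, if the arm or the gripper's body presses on something with over 40 N, if the wrist force passes 120 N, or if a joint passes its speed limit or range.

## Working session

There is one attempt and no reset: what is moved stays moved. The work goes in short steps, Python scripts to look and compute and a tool call to move; the robot and the scene stay as the last step left them, time stands still between calls to the robot, and variables do not carry over. Pictures are saved under pics/ and viewed, at most 10 in all, crops included, and the job is handed in when it is done.

Besides the shell and the picture viewer there is one more tool, called after "Request:" by a JSON object that holds its "fn" and its "kwargs", one argument or row to a line. apply_moves: Moves the arm, as the interface text tells. Its arguments: {"type":"object","properties":{"rows":{"type":"array","items":{"type":"array"}},"force":{"type":"number"}},"required":["rows"]}

```bash
mkdir -p pics; ls
python3 - <<'E'
from cell import ctrl
import cv2,numpy as np
s=ctrl.observe();print(s)
for n in("scene","top"):
    cv2.imwrite(f"pics/{n}0.png",ctrl.get_image(n))
for n in("scene","top","wrist"): print(n,ctrl.get_calibration(n))
E
```

```text
pics
{'t': 0.0, 'qpos': array([-1.45160831,  0.43520466,  0.02501045,  1.57410606, -0.01160857,
        1.13402138, -0.07512994]), 'joint_vel': array([-0.00109425,  0.00138847, -0.000384  ,  0.00016069, -0.00042298,
        0.00094697, -0.00081317]), 'joint_torque': array([-3.14395857e-04, -6.70465207e+01,  1.02521751e+00, -3.16210377e+01,
        1.56518962e-02,  1.25372046e-02,  2.28114253e-06]), 'ee_pos': array([0.13744499, 0.60916962, 0.23053433]), 'eef_rot': array([ 1.10735143e-01,  9.93849633e-01, -7.96983446e-04, -1.22993242e-05]), 'ft_force': array([-0.11953165, -0.08315165, -0.80854241]), 'moment': array([-0.04970877,  0.04346891, -0.02979007]), 'grip_force': 0.0, 'finger_gap': 0.08549433210137145}
scene {'vfov': 53.02729754802009, 'cx': 247.57244206976736, 'cy': 193.5542071424636, 'dist_coeffs': array([0.01765923, 0.        , 0.        , 0.        , 0.        ]), 'R': array([[ 0.24118501,  0.97023437,  0.0217956 ],
       [ 0.58242603, -0.12674445, -0.80294195],
       [-0.7762794 ,  0.20635189, -0.59565861]]), 't': array([-0.04405506, -0.21576906,  1.66350605])}
top {'vfov
[... 176 characters left out ...]
674792, -0.99963196, -0.00452734],
       [-0.98792792, -0.02574289, -0.15276034],
       [ 0.15258757,  0.0085587 , -0.98825289]]), 't': array([-0.07433548,  0.5283268 ,  1.1448483 ])}
wrist {'vfov': 61.1966843362835, 'cx': 255.342355456585, 'cy': 199.3257242972722, 'dist_coeffs': array([0.0153777, 0.       , 0.       , 0.       , 0.       ]), 'hand_eye': array([[-4.01516449e-04, -9.55999699e-01, -2.93367372e-01,
         7.58550750e-02],
       [ 9.99999396e-01, -8.37437199e-05, -1.09574979e-03,
        -1.02425401e-03],
       [ 1.02296879e-03, -2.93367635e-01,  9.55999155e-01,
        -1.42698674e-01],
       [ 0.00000000e+00,  0.00000000e+00,  0.00000000e+00,
         1.00000000e+00]])}
```

View pics/scene0.png

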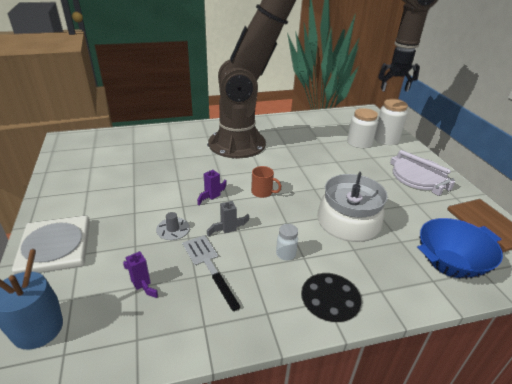

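View pics/top0.png

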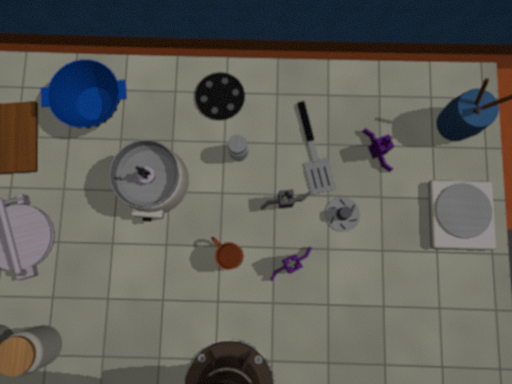

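The scene picture shows the grey paddle at (229,218), the kneader at (354,205), the disc at (172,226) and purple decoys. In the top picture the paddle hub is at about (286,199), the kneader spindle about (144,174).

```bash
cat > h.py <<'E'
import numpy as np,cv2
from cell import ctrl
from scipy.spatial.transform import Rotation as Ro
def cam(n,s=None):
    c=ctrl.get_calibration(n);f=192/np.tan(np.radians(c["vfov"]/2))
    K=np.array([[f,0,c["cx"]],[0,f,c["cy"]],[0,0,1]])
    if n=="wrist":
        T=np.eye(4);T[:3,:3]=Ro.from_quat(s["eef_rot"]).as_matrix();T[:3,3]=s["ee_pos"]
        M=np.linalg.inv(T@c["hand_eye"]);R,t=M[:3,:3],M[:3,3]
    else: R,t=c["R"],c["t"]
    return K,c["dist_coeffs"],R,t
def ray(C,px):
    K,d,R,t=C
    u=cv2.undistortPoints(np.array(px,float).reshape(-1,1,2),K,d).reshape(-1,2)
    D=np.c_[u,np.ones(len(u))]@R
    return -R.T@t,D
def plane(C,px,z):
    o,D=ray(C,px);return o+D*((z-o[2])/D[:,2])[:,None]
def proj(C,X):
    K,d,R,t=C
    return cv2.projectPoints(np.array(X,float).reshape(-1,1,3),cv2.Rodrigues(R)[0],t,K,d)[0].reshape(-1,2)
E
python3 - <<'E'
from h import *
a=cv2.imread("pics/top0.png");b=cv2.imread("pics/scene0.png")
r=lambda im,x,y,w,h:cv2.resize(im[y:y+h,x:x+w],(400,300),interpolation=cv2.INTER_CUBIC)
cv2.imwrite("pics/c0.png",np.vstack([np.hstack([r(a,246,169,80,60),r(a,104,139,80,60)]),np.hstack([r(b,190,185,80,60),r(b,315,165,80,60)])]))
C=cam("top")
print(plane(C,[[286,199]],.09),plane(C,[[144,174]],.15))
E
```

```text
[[ 0.51975762 -0.14464668  0.09      ]] [[0.56787821 0.23688582 0.15      ]]
```

View pics/c0.png

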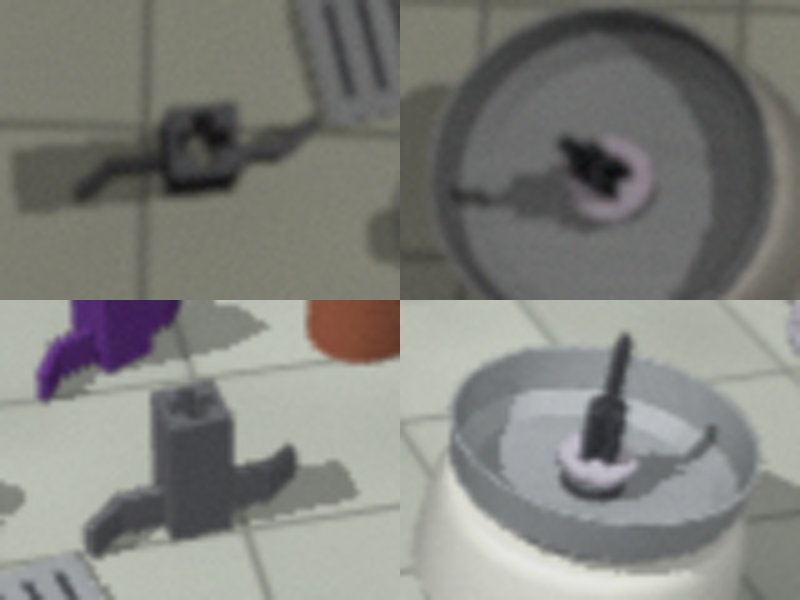

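The crops show the hub top square nearly aligned with image axes, centre at top px (286,197.2); the spindle tip is at top px (137,167.4) and scene px (360,172).

```bash
cat >> h.py <<'E'
def plan(target,yaw=None):
    """remaining shift in tool axes and turn about tool z so that tool y heads at angle yaw (mod pi)"""
    s=ctrl.observe();R=Ro.from_quat(s["eef_rot"]);d=np.array(target)-s["ee_pos"]
    y=R.as_matrix()[:,1];a=np.arctan2(y[1],y[0]);w=0
    if yaw is not None: w=-((yaw-a+np.pi/2)%np.pi-np.pi/2)
    tilt=R.inv().apply([0,0,-1])
    print("pos",s["ee_pos"].round(4),"yaw_y",a.round(4),"shift",R.inv().apply(d).round(4),"turnz",round(w,4),"tilt(wx,wy)",(-tilt[1]).round(4),tilt[0].round(4),"t",s["t"],"q",s["qpos"].round(2))
E
python3 - <<'E'
from h import *
C=cam("top");S=cam("scene")
print(plane(C,[[286,197.2]],.09),plane(S,[[(190+193/5.),185+98/5.]],.09),plane(C,[[137,167.4]],.192),plane(S,[[360,172]],.192))
e=plane(C,[[246+162/5.,169+102/5.],[246+238/5.,189.4],[246+240/5,169+178/5]],.09);print(e)
p=plane(C,[[137,167.4]],.192)[0]
plan([p[0],p[1],.30],np.pi/2)
E
```

```text
[[ 0.52481311 -0.14456848  0.09      ]] [[ 0.52074165 -0.14578955  0.09      ]] [[0.57593583 0.24372642 0.192     ]] [[0.57764691 0.24350165 0.192     ]]
[[ 0.54625154 -0.12307068  0.09      ]
 [ 0.54734758 -0.16537724  0.09      ]
 [ 0.50465349 -0.16702369  0.09      ]]
pos [0.1374 0.6093 0.2306] yaw_y 1.349 shift [-0.5082 -0.2602 -0.069 ] turnz -0.2218 tilt(wx,wy) -0.0014 0.0001 t 0.1 q [-1.45  0.44  0.02  1.57 -0.01  1.13 -0.08]
```

Request:
{"fn": "apply_moves", "kwargs": {
  "rows": [
    [[-0.0508,-0.026,-0.0069],[0,0,0],0],
    [[-0.0508,-0.026,-0.0069],[0,0,0],0],
    [[-0.0508,-0.026,-0.0069],[0,0,0],0],
    [[-0.0508,-0.026,-0.0069],[0,0,0],0],
    [[-0.0508,-0.026,-0.0069],[0,0,0],0],
    [[-0.0508,-0.026,-0.0069],[0,0,0],0],
    [[-0.0508,-0.026,-0.0069],[0,0,0],0],
    [[-0.0508,-0.026,-0.0069],[0,0,0],0],
    [[-0.0508,-0.026,-0.0069],[0,0,0],0],
    [[-0.0508,-0.026,-0.0069],[0,0,0],0],
    [[0,0,0],[0,0,-0.111],0],
    [[0,0,0],[0,0,-0.111],0],
    [[0,0,0],[0,0,0],0],
    [[0,0,0],[0,0,0],0]
  ]
}}

```text
t: 1.85
ee_pos: [0.5756, 0.2443, 0.3001]
eef_rot: [0.001, 1.0, -0.0, -0.0]
ft_force: [0.8, 0.1, 0.3]
finger_gap: 0.0854
grip_force: 0.0
```

Run:
```python
from h import *
s=ctrl.observe();im=ctrl.get_image("wrist");C=cam("wrist",s)
np.savez("w1.npz",ee_pos=s["ee_pos"],eef_rot=s["eef_rot"])
cv2.imwrite("pics/w1raw.png",im)
print(proj(C,[[.577,.2436,.192],[.577,.2436,.141],[.577,.2436,.08]]))
plan([.577,.2436,.3],np.pi/2);print(s["joint_vel"].round(3))
cv2.imwrite("pics/w1.png",cv2.resize(im,(800,600),interpolation=cv2.INTER_CUBIC))
```

```text
[[255.79974944 199.98572033]
 [255.78109243 184.30674465]
 [255.76526621 170.9850977 ]]
pos [0.5757 0.2444 0.3002] yaw_y 1.5691 shift [-0.0013 -0.0008  0.0002] turnz -0.0016 tilt(wx,wy) -0.0001 -0.0003 t 1.9 q [-0.62  0.39  0.19  1.48 -0.08  1.28  1.15]
[-0.004 -0.002  0.004 -0.001  0.002  0.001  0.008]
```

View pics/w1.png

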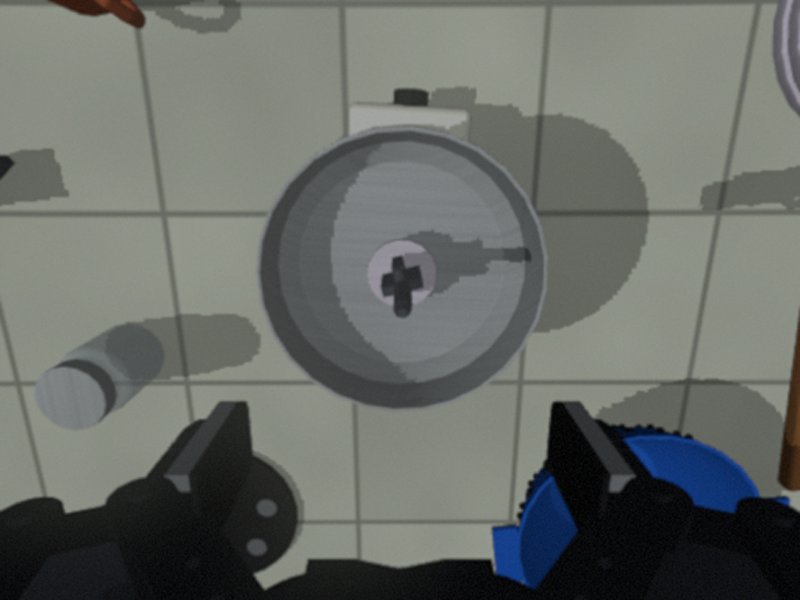

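Wrist view: spindle tip at (401,312) in the enlarged picture, i.e. raw (256.7,199.7), matching the estimate; the wings look turned by a few degrees. I zoom in.

Run:
```python
import cv2
im=cv2.imread("pics/w1raw.png")
cv2.imwrite("pics/w1c.png",cv2.convertScaleAbs(cv2.resize(im[150:210,226:290],(640,600),interpolation=cv2.INTER_CUBIC),alpha=1.8))
```

```text
(no output)
```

View pics/w1c.png

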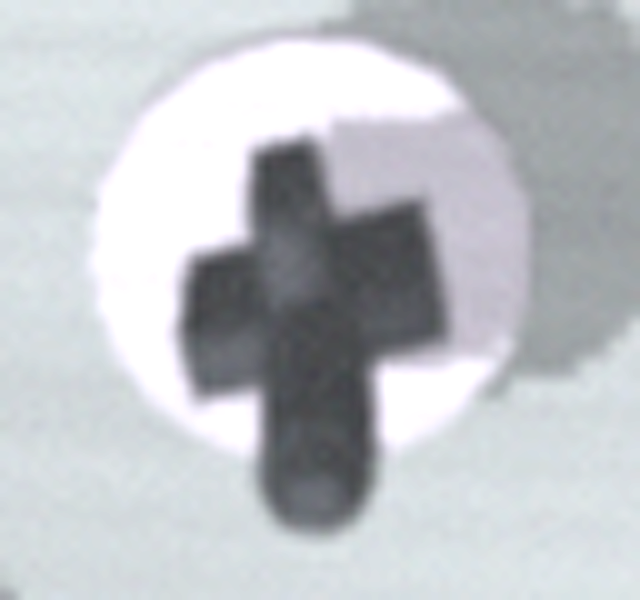

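The crop shows the cross: upper edge of the side wings from (190,260) to (425,198), the far wing's end from (252,152) to (320,136), the tip at (318,490).

Run:
```python
from h import *
s=dict(np.load("w1.npz"));C=cam("wrist",s)
f=lambda p,z:plane(C,np.array(p)/10.+[226,150],z)
for a in([[190,260],[425,198]],[[252,152],[320,136]],[[200,400],[447,342]]):
    w=f(a,.139);d=w[1]-w[0];print(w.round(4).tolist(),np.degrees(np.arctan2(d[1],d[0])))
print("tip",f([[318,490]],.192))
plan([.524,-.145,.2],np.pi/2)
```

```text
[[0.5693, 0.2333, 0.139], [0.5633, 0.2557, 0.139]] 104.93537392401946
[[0.5588, 0.2393, 0.139], [0.5573, 0.2457, 0.139]] 103.25870425399584
[[0.5832, 0.2341, 0.139], [0.5774, 0.258, 0.139]] 103.52292020673968
tip [[0.57617042 0.2452174  0.192     ]]
pos [0.5757 0.2444 0.3002] yaw_y 1.5691 shift [ 0.051  -0.3894  0.1002] turnz -0.0016 tilt(wx,wy) -0.0001 -0.0003 t 1.9 q [-0.62  0.39  0.19  1.48 -0.08  1.28  1.15]
```

Request:
{"fn": "apply_moves", "kwargs": {
  "rows": [
    [[0.0073,-0.0556,0],[0,0,0],0],
    [[0.0073,-0.0556,0],[0,0,0],0],
    [[0.0073,-0.0556,0],[0,0,0],0],
    [[0.0073,-0.0556,0.01],[0,0,0],0],
    [[0.0073,-0.0556,0.02],[0,0,0],0],
    [[0.0073,-0.0556,0.02],[0,0,0],0],
    [[0.0073,-0.0556,0.02],[0,0,0],0],
    [[0,0,0.03],[0,0,0],0],
    [[0,0,0],[0,0,0],0],
    [[0,0,0],[0,0,0],0]
  ]
}}

```text
t: 3.15
ee_pos: [0.5255, -0.1441, 0.2012]
eef_rot: [-0.001, 1.0, 0.0, 0.0]
ft_force: [0.3, 0.3, 0.8]
finger_gap: 0.0851
grip_force: 0.0
```

Run:
```python
from h import *
s=ctrl.observe();im=ctrl.get_image("wrist");C=cam("wrist",s)
np.savez("w2.npz",ee_pos=s["ee_pos"],eef_rot=s["eef_rot"])
cv2.imwrite("pics/w2raw.png",im)
print(proj(C,[[.524,-.145,.09]]))
plan([.524,-.145,.2],np.pi/2)
cv2.imwrite("pics/w2.png",cv2.convertScaleAbs(cv2.resize(im[100:250,156:356],(800,600),interpolation=cv2.INTER_CUBIC),alpha=1.4))
```

```text
[[255.45760797 195.33323094]]
pos [ 0.5257 -0.1441  0.2015] yaw_y 1.5723 shift [ 0.0018 -0.0009  0.0015] turnz 0.0015 tilt(wx,wy) 0.0 0.0016 t 3.2 q [-0.08  0.34  0.33  1.83 -0.13  0.99  1.87]
```

View pics/w2.png

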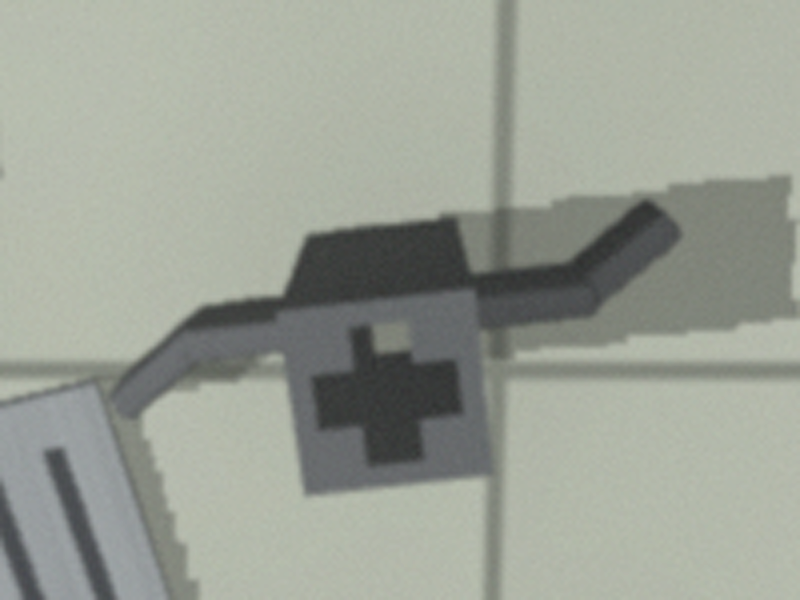

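The wrist crop shows the hub's top face with corners (277,310), (476,291), (492,474), (306,493), turned about 6°; the left blade tip ends close to the spatula.

Run:
```python
from h import *
s=dict(np.load("w2.npz"));C=cam("wrist",s)
w=plane(C,np.array([[277,310],[476,291],[492,474],[306,493]])/4.+[156,100],.09)
print(w.round(4),w.mean(0))
for i in range(4):
    d=w[(i+1)%4]-w[i];print(np.linalg.norm(d).round(4),np.degrees(np.arctan2(d[1],d[0]))%90)
ang=np.pi/2+np.radians(np.mean([np.degrees(np.arctan2(*(w[(i+1)%4]-w[i])[[1,0]]))%90 for i in range(4)]))
print(np.degrees(ang))
m=w.mean(0); plan([m[0],m[1],.041],ang if np.degrees(ang)<135 else ang-np.pi/2)
```

```text
[[ 0.5091 -0.1692  0.09  ]
 [ 0.5052 -0.1294  0.09  ]
 [ 0.5441 -0.1254  0.09  ]
 [ 0.5484 -0.1642  0.09  ]] [ 0.52670089 -0.1470525   0.09      ]
0.04 5.627953977682722
0.0391 5.9510791727352235
0.0391 6.283716397541028
0.0396 7.300022739245293
96.29069307180107
pos [ 0.5257 -0.1441  0.2015] yaw_y 1.5723 shift [-0.0007 -0.003   0.1605] turnz -0.1083 tilt(wx,wy) 0.0 0.0016 t 3.2 q [-0.08  0.34  0.33  1.83 -0.13  0.99  1.87]
```

Request:
{"fn": "apply_moves", "kwargs": {
  "rows": [
    [[-0.0007,-0.003,0],[0,0,-0.1083],0],
    [[0,0,0.04],[0,0,0],0],
    [[0,0,0.04],[0,0,0],0],
    [[0,0,0.04],[0,0,0],0],
    [[0,0,0.03],[0,0,0],0],
    [[0,0,0.01],[0,0,0],0],
    [[0,0,0],[0,0,0],0.3],
    [[0,0,0],[0,0,0],1],
    [[0,0,0],[0,0,0],1],
    [[0,0,0],[0,0,0],1],
    [[0,0,0],[0,0,0],1],
    [[0,0,0],[0,0,0],1],
    [[0,0,0],[0,0,0],1]
  ],
  "force": 60
}}

```text
t: 4.82
ee_pos: [0.5268, -0.1479, 0.0418]
eef_rot: [-0.054, 0.999, -0.0, 0.001]
ft_force: [-0.1, 0.8, 7.3]
finger_gap: 0.039
grip_force: 61.3
```

Run:
```python
from h import *
s=ctrl.observe();print(s["ft_force"],s["finger_gap"],s["grip_force"])
plan([.576,.2444,.3],np.radians(103.8))
```

```text
[-0.13409     0.76956615  7.27599098] 0.039046707474671385 61.29028871655464
pos [ 0.5268 -0.1479  0.0418] yaw_y 1.6794 shift [-0.0922  0.3846 -0.2581] turnz -0.1322 tilt(wx,wy) -0.0004 0.0028 t 4.825 q [ 0.    0.55  0.24  1.97 -0.21  0.64  2.05]
```

Request:
{"fn": "apply_moves", "kwargs": {
  "rows": [
    [[0,0,-0.01],[0,0,0],1],
    [[0,0,-0.04],[0,0,0],1],
    [[0,0,-0.05],[0,0,0],1],
    [[0,0,-0.05],[0,0,0],1],
    [[0,0,-0.05],[0,0,0],1],
    [[0,0,-0.05],[0,0,0],1],
    [[-0.0115,0.0481,0],[0,0,0],1],
    [[-0.0115,0.0481,0],[0,0,0],1],
    [[-0.0115,0.0481,0],[0,0,0],1],
    [[-0.0115,0.0481,0],[0,0,0],1],
    [[-0.0115,0.0481,0],[0,0,0],1],
    [[-0.0115,0.0481,0],[0,0,0],1],
    [[-0.0115,0.0481,0],[0,0,0],1],
    [[-0.0115,0.0481,0],[0,0,0],1],
    [[0,0,0],[0,0,-0.1322],1],
    [[0,0,0],[0,0,0],1],
    [[0,0,0],[0,0,0],1]
  ]
}}

```text
t: 6.95
ee_pos: [0.5754, 0.2433, 0.2908]
eef_rot: [-0.118, 0.993, -0.0, 0.0]
ft_force: [0.3, -0.1, -0.8]
finger_gap: 0.0393
grip_force: 60.8
```

Run:
```python
from h import *
s=ctrl.observe();print(s["ft_force"],s["finger_gap"],s["grip_force"],s["joint_vel"].round(3))
plan([.576,.2444,.24],np.radians(103.8))
w=ctrl.get_image("wrist");a=ctrl.get_image("scene");cv2.imwrite("pics/w3raw.png",w);cv2.imwrite("pics/s3raw.png",a)
np.savez("w3.npz",ee_pos=s["ee_pos"],eef_rot=s["eef_rot"])
r=lambda im,x,y,k:cv2.resize(im[y:y+600//k,x:x+400//k],(400,600),interpolation=cv2.INTER_CUBIC)
cv2.imwrite("pics/c3.png",cv2.convertScaleAbs(np.hstack([r(w,206,150,4),r(a,310,110,4)]),alpha=1.4))
C=cam("wrist",s);R=Ro.from_quat(s["eef_rot"])
c=[s["ee_pos"]+R.apply([x,y,-.049]) for x,y in((-.02,-.02),(-.02,.02),(.02,.02),(.02,-.02))]
print(((proj(C,c)-[206,150])*4).round(0))
```

```text
[ 0.30922023 -0.09897585 -0.75858449] 0.039304612792167064 60.8419494330883 [ 0.002 -0.     0.001  0.001 -0.004 -0.003  0.008]
pos [0.5754 0.2433 0.2908] yaw_y 1.8071 shift [-0.0008  0.0009  0.0508] turnz -0.0045 tilt(wx,wy) -0.0004 0.0003 t 6.95 q [-0.58  0.39  0.14  1.49 -0.06  1.26  1.37]
[[-17. 913.]
 [426. 913.]
 [450. 520.]
 [-40. 520.]]
```

View pics/c3.png

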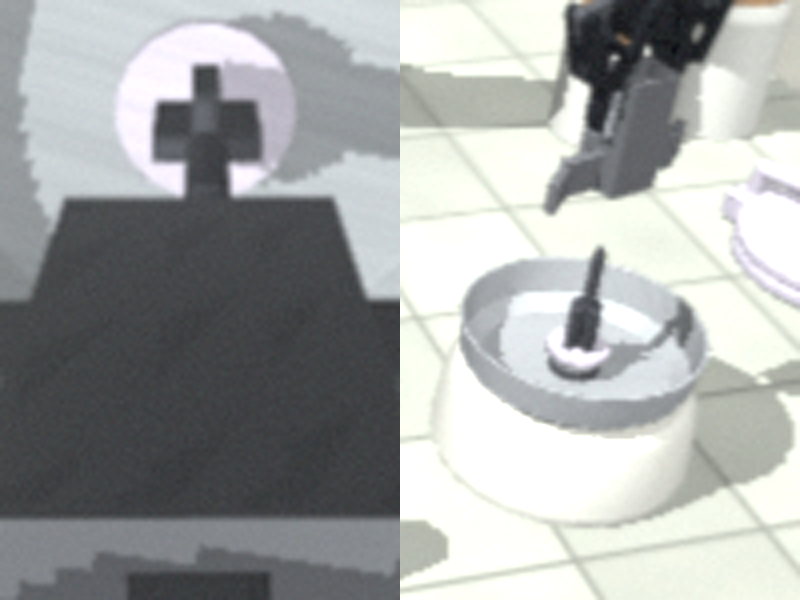

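Left: the bore's cross section aligns with the wings (wing edges level at y≈101, hub edges level at y=200 and 518), foot edge corners (65,200) and (333,200), wings centred at x≈206. Right: the paddle hangs upright above the spindle.

Run:
```python
from h import *
s=dict(np.load("w3.npz"));C=cam("wrist",s);R=Ro.from_quat(s["eef_rot"])
T=lambda p,z:(R.inv().apply(plane(C,np.array(p)/4.+[206,150],z)-s["ee_pos"])*1000).round(1)
z=s["ee_pos"][2]
print("foot +x edge",T([[65,200],[333,200]],z-.0418))
print("top +x edge",T([[0,518],[400,518]],z+.049))
print("wing outer +x end",T([[193,66],[218,66]],.139),"side",T([[157,101],[257,101]],.139), T([[152,160],[263,160]],.139))
```

```text
foot +x edge [[ 19.3 -20.4  41.8]
 [ 19.3  19.5  41.8]]
top +x edge [[ 20.2 -16.7 -49. ]
 [ 20.2  15.9 -49. ]]
wing outer +x end [[ 17.6  -1.8 151.8]
 [ 17.6   4.  151.8]] side [[  9.3 -10.1 151.8]
 [  9.3  13.1 151.8]] [[ -4.8 -11.4 151.8]
 [ -4.9  14.7 151.8]]
```

Request:
{"fn": "apply_moves", "kwargs": {
  "rows": [
    [[-0.0005,0.0021,0.02],[0,0,0],1],
    [[0,0,0.02],[0,0,0],1],
    [[0,0,0.015],[0,0,0],1],
    [[0,0,0.015],[0,0,0],1],
    [[0,0,0.015],[0,0,0],1],
    [[0,0,0.01],[0,0,0],1],
    [[0,0,0],[0,0,0],1]
  ]
}}

```text
t: 7.92
ee_pos: [0.5749, 0.2466, 0.1945]
eef_rot: [-0.12, 0.993, -0.0, -0.001]
ft_force: [-0.5, 0.0, -1.5]
finger_gap: 0.0396
grip_force: 60.8
```

Run:
```python
from h import *
s=ctrl.observe();print(s["ft_force"],s["moment"],s["finger_gap"])
plan([.5762,.2452,.1358],np.radians(103.8))
w=ctrl.get_image("wrist");cv2.imwrite("pics/w4raw.png",w)
a=ctrl.get_image("scene")
r=lambda im,x,y,k:cv2.resize(im[y:y+600//k,x:x+400//k],(400,600),interpolation=cv2.INTER_CUBIC)
cv2.imwrite("pics/c4.png",cv2.convertScaleAbs(np.hstack([r(w,206,150,4),r(a,310,110,4)]),alpha=1.4))
```

```text
[-4.81624272e-01  1.41910480e-03 -1.49832223e+00] [-0.01044396  0.02860262 -0.02379349] 0.03956898799146241
pos [0.5749 0.2466 0.1945] yaw_y 1.8114 shift [-0.001  -0.0016  0.0587] turnz -0.0002 tilt(wx,wy) -0.0003 -0.0014 t 7.925 q [-0.58  0.47  0.12  1.62 -0.06  1.06  1.38]
```

View pics/c4.png

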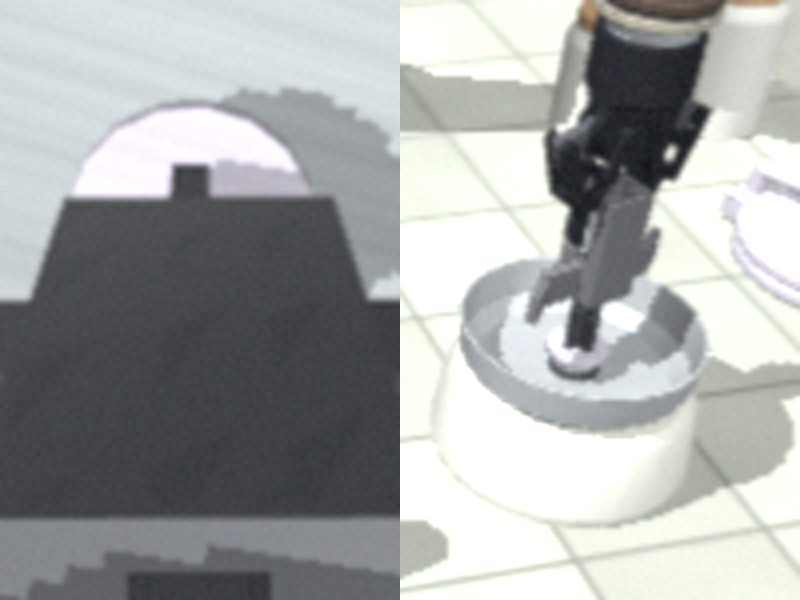

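The wing shows at x≈172–209 below the foot edge (65–333), so the spindle sits about 1.3 mm to tool −y of the bore centre; otherwise the rod is in the bore. I correct and descend slowly.

Request:
{"fn": "apply_moves", "kwargs": {
  "rows": [
    [[-0.0005,-0.0013,0],[0,0,0],1],
    [[0,0,0],[0,0,0],1],
    [[0,0,0.005],[0,0,0],1],
    [[0,0,0.005],[0,0,0],1],
    [[0,0,0.005],[0,0,0],1],
    [[0,0,0.005],[0,0,0],1],
    [[0,0,0],[0,0,0],1]
  ]
}}

```text
t: 8.9
ee_pos: [0.5758, 0.2455, 0.1747]
eef_rot: [-0.12, 0.993, -0.0, -0.0]
ft_force: [0.2, 0.0, -1.9]
finger_gap: 0.0394
grip_force: 60.8
```

Run:
```python
from h import *
s=ctrl.observe();print(s["ft_force"],s["moment"],s["finger_gap"])
plan([.5762,.2452,.1358],np.radians(103.8))
```

```text
[ 0.19358534  0.01466001 -1.91502898] [-0.02528553  0.01216316  0.04124782] 0.039406762168466516
pos [0.5758 0.2455 0.1747] yaw_y 1.8114 shift [-0.0004 -0.0004  0.0389] turnz -0.0002 tilt(wx,wy) -0.0002 -0.0009 t 8.9 q [-0.57  0.48  0.12  1.65 -0.07  1.02  1.38]
```

Request:
{"fn": "apply_moves", "kwargs": {
  "rows": [
    [[0,0,0.006],[0,0,0],1],
    [[0,0,0.006],[0,0,0],1],
    [[0,0,0.006],[0,0,0],1],
    [[0,0,0.006],[0,0,0],1],
    [[0,0,0.005],[0,0,0],1],
    [[0,0,0],[0,0,0],1]
  ]
}}

```text
t: 9.65
ee_pos: [0.5758, 0.2455, 0.1458]
eef_rot: [-0.12, 0.993, -0.0, -0.0]
ft_force: [-0.4, -0.4, -1.3]
finger_gap: 0.0395
grip_force: 60.8
```

Request:
{"fn": "apply_moves", "kwargs": {
  "rows": [
    [[0,0,0.004],[0,0,0],1],
    [[0,0,0.002],[0,0,0],1],
    [[0,0,0],[0,0,0],1]
  ]
}}

```text
t: 10.02
ee_pos: [0.5765, 0.2458, 0.1408]
eef_rot: [-0.12, 0.993, 0.0, 0.001]
ft_force: [-1.8, -0.9, 5.6]
finger_gap: 0.0392
grip_force: 61.3
```

Request:
{"fn": "apply_moves", "kwargs": {
  "rows": [
    [[0,0,0.002],[0,0,0],1],
    [[0,0,0],[0,0,0],1]
  ]
}}

```text
t: 10.28
ee_pos: [0.5765, 0.2457, 0.1389]
eef_rot: [-0.12, 0.993, 0.0, 0.0]
ft_force: [-1.5, -1.4, 5.3]
finger_gap: 0.0395
grip_force: 61.4
```

Request:
{"fn": "apply_moves", "kwargs": {
  "rows": [
    [[0,0,0.002],[0,0,0],1],
    [[0,0,0],[0,0,0],1]
  ]
}}

```text
t: 10.52
ee_pos: [0.5765, 0.2457, 0.137]
eef_rot: [-0.12, 0.993, 0.0, 0.001]
ft_force: [-1.1, -0.2, 5.9]
finger_gap: 0.0392
grip_force: 61.5
```

Request:
{"fn": "apply_moves", "kwargs": {
  "rows": [
    [[0,0,0.001],[0,0,0],1],
    [[0,0,0],[0,0,0],1]
  ]
}}

```text
t: 10.78
ee_pos: [0.5765, 0.2458, 0.1361]
eef_rot: [-0.12, 0.993, 0.0, 0.001]
ft_force: [-1.4, -0.3, 6.7]
finger_gap: 0.0395
grip_force: 61.5
```

Request:
{"fn": "apply_moves", "kwargs": {
  "rows": [
    [[0,0,0.001],[0,0,0],1],
    [[0,0,0],[0,0,0],1]
  ]
}}

```text
t: 11.02
ee_pos: [0.5766, 0.2458, 0.1358]
eef_rot: [-0.12, 0.993, 0.0, 0.001]
ft_force: [-3.0, -1.7, 12.8]
finger_gap: 0.0395
grip_force: 62.6
```

Request:
{"fn": "apply_moves", "kwargs": {
  "rows": [
    [[0,0,0.001],[0,0,0],1],
    [[0,0,0],[0,0,0],1],
    [[0,0,0],[0,0,0],1],
    [[0,0,0],[0,0,0],1]
  ]
}}

```text
t: 11.52
ee_pos: [0.5767, 0.2458, 0.1357]
eef_rot: [-0.12, 0.993, 0.0, 0.001]
ft_force: [-5.7, -1.4, 20.3]
finger_gap: 0.0395
grip_force: 63.6
```

Run:
```python
from h import *
s=ctrl.observe();print(s["ft_force"],s["moment"],s["grip_force"])
plan([.5762,.2452,.1358],np.radians(103.8))
w=ctrl.get_image("wrist");a=ctrl.get_image("scene")
r=lambda im,x,y,k:cv2.resize(im[y:y+600//k,x:x+400//k],(400,600),interpolation=cv2.INTER_CUBIC)
cv2.imwrite("pics/c5.png",cv2.convertScaleAbs(np.hstack([r(w,206,150,4),r(a,310,110,4)]),alpha=1.4))
```

```text
[-5.70770365 -1.36496754 20.34279102] [-0.73144287  1.33495931  0.00504716] 63.59306998550892
pos [0.5767 0.2458 0.1357] yaw_y 1.8113 shift [ 0.0006 -0.0005 -0.0001] turnz -0.0003 tilt(wx,wy) 0.0007 0.0023 t 11.525 q [-0.57  0.52  0.12  1.69 -0.07  0.93  1.39]
```

View pics/c5.png

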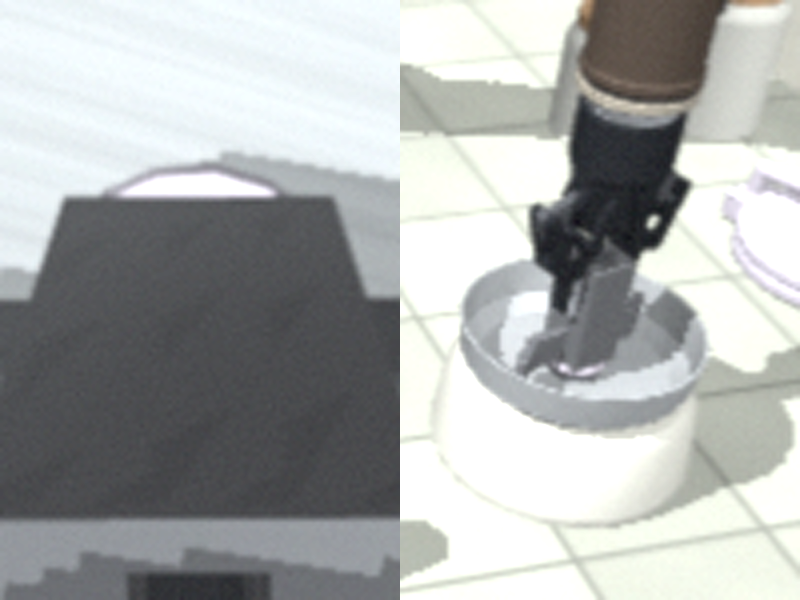

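The hub sits directly on the collar, with only a rim of the collar showing past the foot edge at (105–285,195). The force rose sharply at the expected height with no slip, so the collar is on its stop and I hand in.

```bash
python3 -c "
from cell import ctrl
print(ctrl.close_job())"
```

```text
the job is handed in; nothing more can be done
None
```

The kneading paddle is meshed on the spindle and pushed down until the force rose sharply at the height where the collar meets its stop; I handed the job in at about 11.6 s, with the gripper still holding the hub at about 64 N and pressing down with about 20 N.

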